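# Set up a lock rose under the bench magnifier

### The arm

A 6-joint arm with a two-finger parallel gripper is mounted at the origin on the work surface. World frame = base frame: x ahead of the robot, y to its left, z up, the work surface at z = 0. Lengths are in m, angles in degrees, forces in N, time in s.
With the tool pointing down it reaches from about 0.325 to 0.85 m from the base axis. Payload 15.5 kg.
Tool frame: the origin (TCP) lies midway between the tips of the shut fingers; the grasp point (between the pads) lies 19 mm behind it; z points along the fingers, y is the line along which they close (so a half turn about z gives the same grasp; the last joint's range is limited). The gripper opens to 91 mm and grips with 3 to 60 N. Pads are 32 mm wide; open, the fingers measure 118 mm over their backs; the gripper's body (76 mm by 178 mm) begins 60 mm behind the grasp point.
Start: joints at [-69.07, 28.281, 77.091, -0, 74.628, -5.472], TCP at [0.278, -0.56, 0.185] pointing down, gripper open.
Joint ranges: [-166.48, 166.48], [-47.26, 123.95], [12.59, 153.08], [-70.14, 250.14], [6.76, 159.57], [-176.63, 176.63]. Speed limits (degrees/s): [108.29, 108.29, 147.25, 172.46, 172.46, 172.46].

### API

Orientations are given as a 3x3 rotation matrix whose columns are the frame's x, y, z axes.
In Python, from bench import ctrl gives the robot as it stands. The module is installed in compiled form; this text tells all that it offers. Calls block until the motion is done:
- ctrl.goto(position, orientation): joint-space move of the TCP to a pose.
- ctrl.move_l(position, vel=0.15, ori=None, contact_N=None): straight line of the TCP; ori=None keeps the orientation; vel is the mean speed in m/s. With contact_N (N) it stops when the force on the tool has changed by that much, and returns True; else False.
- ctrl.movej(angles): joint-space move.
- ctrl.command_gripper(opening): opening from 0.0 (shut) to 1.0 (fully open); the grip force is fixed at half the most; returns when the fingers have stopped.
- ctrl.sleep(seconds).
- ctrl.ik(position, orientation): joint angles nearest the present ones, or None.
- ctrl.read_camera(name): name is "side" or "top" or "wrist"; returns the picture (400x640x3 uint8, blue, green, red); there is no depth.
- ctrl.camera_params(name): a dict with "fx", "fy", "cx", "cy" (pixels), "D" ([k1, k2, p1, p2, k3] as OpenCV has them; the pictures are not rectified), "pose" (4x4, takes a point from camera to world coordinates); the wrist camera has in their place "T_tool_cam" (4x4, takes a point from camera to tool coordinates, whose origin is the TCP and whose axes are the flange's). Camera axes: x right, y up, looking along -z (the intrinsics and any distortion apply to the point x, -y, -z); pixel columns grow to the right and rows downward; lengths in m; the calibration is good to about 2 mm. A picture is of the moment at which its call begins: read the wrist's pose just before it. camera_params takes no time and is no camera call.
A pose or a line that the arm cannot do raises ctrl.MotionError and nothing moves.
- ctrl.sign_off(): hands the job in; it is judged then, once.
Readings, each from a call of its own:
- ctrl.current_t(): time.
- ctrl.current_q(): joint angles.
- ctrl.current_dq(): joint speeds.
- ctrl.current_effort(): joint torques, N m.
- ctrl.current_tool_pos(): TCP position.
- ctrl.current_eef_rot(): TCP orientation.
- ctrl.current_contact_force(): force on the tool from outside, world axes, zero at the start.
- ctrl.current_wrist_torque(): the same for the moment, N m.
- ctrl.current_grip_width(): opening from 0.0 (shut) to 1.0 (fully open).
- ctrl.current_grasp_force(): force on a finger pad.
Only numpy, scipy, OpenCV 4.12 (cv2) and the standard library are available. Lean on these libraries where they do the work, as an engineer would, in place of code of your own. Each camera call takes 0.05 s, during which the arm holds its last target. There are 200 camera calls.

### The job

Take the round brass rose from the green tray and lay it gently, collar up and centred, on the steel disc that lies on the inspection plate; lower it, do not drop it. Then bring the magnifier in for inspection: swing its arm round until the lens is centred above the plate, and tilt the lens head until it is level. Leave the disc centred on the plate, and leave the oblong brass rose, the screwdriver and the bottle alone.

Things in the scene. Friction and masses are not known exactly. Their poses are not given: they have to be found in the camera images.
- round_rose: round brass door-knob rose, loose, 0.2 to 0.4 kg: a flat round flange 90 mm across and 8 mm thick with a plain round collar 32 mm across standing on its centre, up to 36 mm above the underside. Origin: centre of the underside; z up along the collar. It lies flat, collar up, in one of the two wells of the tray.
- oblong_rose: oblong brass rose, loose, lying in the other well; leave it: flange 100 (its x) by 50 (y) by 8 mm with the same collar, 32 mm across, up to 36 mm. Origin: centre of the underside.
- tray: shallow green plastic tray, fixed, 280 (its x) by 150 (y) mm, walls 25 mm high and 5 mm thick, floor 5 mm thick; a wall across its middle makes two wells, centred 70 mm either way along x. Origin: centre of the underside, on the table.
- backing_disc: dark steel disc, loose, 110 mm across, 6 mm thick, lying flat and centred (within 2 mm) on the inspection plate. Origin: centre of the underside.
- plate_center (a point): centre of the top face of the round aluminium inspection plate, fixed, 136 mm across, its top 40 mm above the table. A low bracket (up to 42 mm high) joins the plate to the magnifier's column, 150 mm away from this point along this frame's +x; z up.
- column_top (a point): point on the axis of the magnifier's upright column (fixed, 24 mm across, swivel cap 36 mm across, up to 207 mm high), 190 mm above the table, at the height of the arm. The frame turns with the arm: the arm runs along its -x, z up.
- lens_center (a point): centre of the magnifier's round lens head (white rim 104 mm across and 16 mm thick round a clear lens), at the end of the arm, 150 mm from the column's axis and 190 mm above the table. It lies on the tilt axis, so it stays put when the head tilts. z: normal of the lens, upright when the head is level; -y: along the handle; x: the tilt axis, pointing back along the arm to the column.
- handle_grip (a point): point on the axis of the head's black handle, a straight round rod 14 mm thick that sticks out of the rim sideways to the arm, in the plane of the lens, from 52 to 129 mm from the lens centre. This point is 95 mm from the lens centre. Holding the rod here (fingers either side of it, closing along the arm's direction) moves both joints.
- mag_swivel (a joint): swivel of the magnifier's arm about the column, rad, limits -1.0 to 1.7; grows anticlockwise seen from above. Stiff, stays where it is left (about 2 N at the lens moves it). At the start the arm is swung off to the handle's side of the plate by 1 to 1.8 rad.
- mag_tilt (a joint): tilt of the lens head about the arm's long axis, rad: 0 is level, positive with the handle end raised, limits -1 to 1. Stiff, stays where it is left (about 2 N at the handle moves it). Starts between 0.35 and 0.8.
- screwdriver: black-handled screwdriver, 190 mm long, lying on the table left of the plate; leave it. Origin: about its middle, underside.
- oil_bottle: white plastic bottle, 56 mm across, 140 mm high, standing beyond the plate; leave it. Origin: centre of the underside.
There are look-alikes about, which are no part of the job. What is shaped like the round_rose but orange or purple is not meant.

How it is judged (in metres and radians):
On the way, in this order (a step that is already met when the one before it is completed fails the run):
1. the round rose lies flat, centred and released on the steel disc on the plate (horizontal distance between each of round_rose, backing_disc and plate_center below 0.012 m and z of round_rose in the frame of plate_center between 0.003 and 0.0095 m and angle between round_rose's own z axis and vertical below 0.1 rad and contact force between round_rose and the fingers below 0.1 N), for 0.2 s.
2. the lens is centred over the plate and level (horizontal distance between lens_center and plate_center below 0.015 m and angle between lens_center's own z axis and vertical below 0.09 rad), for 0.2 s.
At the end, for the whole second after the job is handed in: the round rose lies flat (within 0.1 rad) on the steel disc, released, both within 12 mm of the plate's centre; the lens centre is within 15 mm (seen from above) of the plate's centre, the lens is level within 0.09 rad (5 degrees), and all is at rest (all of step 1 and all of step 2 and linear speed of round_rose below 0.02 m/s and velocity of joint mag_swivel between -0.05 and 0.05 rad/s and velocity of joint mag_tilt between -0.05 and 0.05 rad/s); the robot touches nothing.
It fails at once if the round rose is dropped (falls free at more than 0.45 m/s) (linear speed of round_rose above 0.45 m/s and contact force between round_rose and the fingers below 0.1 N).
It fails at once if the oblong rose is disturbed (moved over 30 mm) (distance of oblong_rose from where it was at the start of the episode above 0.03 m).
It fails at once if the screwdriver is disturbed (moved over 30 mm) (distance of screwdriver from where it was at the start of the episode above 0.03 m).
It fails at once if the bottle is disturbed (moved over 30 mm) (distance of oil_bottle from where it was at the start of the episode above 0.03 m).
It also fails if it takes over 58 s, if anything falls off the work surface, if the arm or the gripper's body presses on something with over 40 N, if the wrist force passes 120 N, or if a joint passes its speed limit or range.

## Working session

There is one attempt and no reset: what is moved stays moved. The work goes in short steps, each a Python script; the robot and the scene stay as the last script left them, time stands still between calls to the robot, and variables do not carry over. Pictures are saved under pics/ and viewed, at most 10 in all, crops included, and the job is handed in when it is done.

```bash
mkdir -p pics; cat > h.py <<'E'
import numpy as np, cv2
from bench import ctrl
def cam(name):
    p=ctrl.camera_params(name)
    if name=="wrist":
        T=np.eye(4);T[:3,:3]=np.array(ctrl.current_eef_rot());T[:3,3]=ctrl.current_tool_pos()
        P=T@np.array(p["T_tool_cam"])
    else: P=np.array(p["pose"])
    K=np.array([[p["fx"],0,p["cx"]],[0,p["fy"],p["cy"]],[0,0,1.]])
    return K,np.array(p["D"],float),P
def pix2w(c,uv,z):
    K,D,P=c
    u=cv2.undistortPoints(np.array([[uv]],float),K,D)[0,0]
    d=P[:3,:3]@np.array([u[0],-u[1],-1]);o=P[:3,3]
    return o+d*(z-o[2])/d[2]
def w2pix(c,X):
    K,D,P=c
    q=(np.atleast_2d(X)-P[:3,3])@P[:3,:3]
    return cv2.projectPoints(q*[1,-1,-1],np.zeros(3),np.zeros(3),K,D)[0][:,0]
E
python3 - <<'E'
from h import *
for n in("top","side"):
    im=ctrl.read_camera(n);cv2.imwrite(f"pics/{n}0.png",im)
    K,D,P=cam(n);print(n,K[0,0],P.round(3).tolist())
E
```

```text
top 513.8437568760144 [[-0.021, 0.988, -0.155, 0.247], [-1.0, -0.021, 0.004, -0.003], [0.0, 0.155, 0.988, 1.551], [0.0, 0.0, 0.0, 1.0]]
side 460.8804360146193 [[0.912, 0.236, -0.336, 0.003], [-0.411, 0.553, -0.725, -1.025], [0.015, 0.799, 0.601, 0.987], [0.0, 0.0, 0.0, 1.0]]
```

View pics/top0.png

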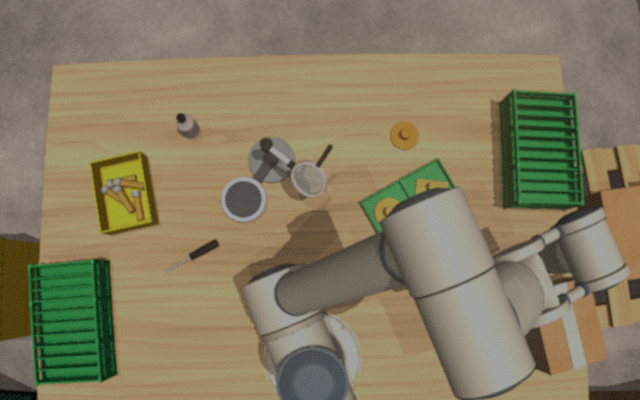

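View pics/side0.png

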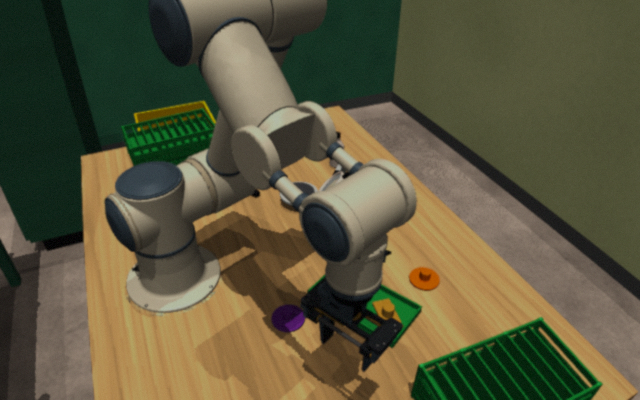

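The top view shows the plate with the dark disc at about (243,200), the column at (268,147), the lens at (310,178) and the tray at about (410,195), partly hidden by the arm. I'll swing the arm aside and take an enlarged crop.

```bash
python3 - <<'E'
from h import *
q=np.array(ctrl.current_q());q[0]=-115;ctrl.movej(q)
im=ctrl.read_camera("top");cv2.imwrite("pics/top1.png",cv2.resize(im[100:250,160:470],None,fx=2.58,fy=2.58,interpolation=cv2.INTER_CUBIC))
cv2.imwrite("pics/top1_full.png",im)
im=ctrl.read_camera("side");cv2.imwrite("pics/side1_full.png",im)
cv2.imwrite("pics/side1.png",cv2.resize(im[100:340,220:470],None,fx=2.4,fy=2.4,interpolation=cv2.INTER_CUBIC))
print(ctrl.current_t())
E
```

```text
1.975
```

View pics/top1.png

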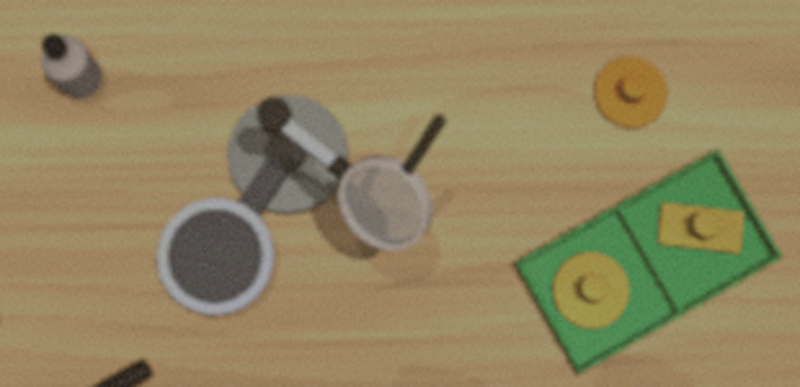

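View pics/side1.png

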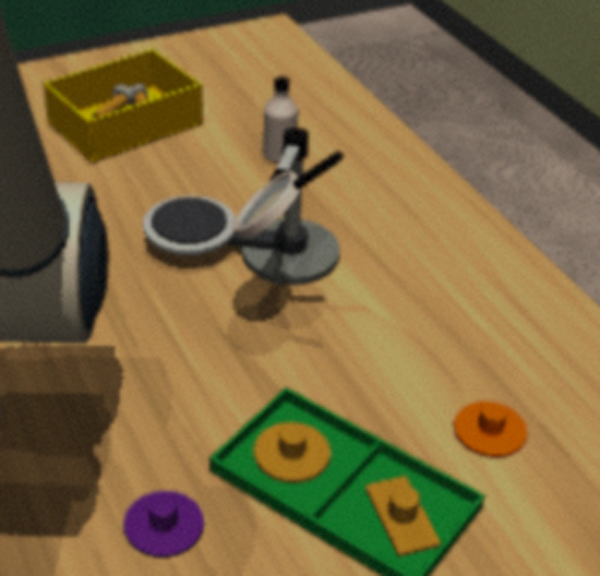

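The top crop shows the plate and disc at (215,256), the cap at (274,112), the lens at (384,203), the handle tip at (440,120), and the round brass rose at (591,290). The side crop agrees: disc (190,222), cap (296,137), rose flange (292,452), handle tip (339,157).

```bash
python3 - <<'E'
from h import *
t,s=cam("top"),cam("side")
T=lambda x,y,z:pix2w(t,(160+(x+.5)/2.58-.5,100+(y+.5)/2.58-.5),z).round(4)
S=lambda x,y,z:pix2w(s,(220+(x+.5)/2.4-.5,100+(y+.5)/2.4-.5),z).round(4)
print("disc",T(215,256,.046),S(190,221,.046))
print("cap",T(274,112,.207),S(296,135,.207))
print("lens",T(384,203,.19),"tip",[T(440,120,z) for z in(.23,.25,.28)],S(339,157,.25))
print("rose",T(591,290,.013),S(292,452,.013),"collar",T(596,288,.041),S(292,440,.041))
print("tray",[T(*c,.025) for c in((515,264),(717,152),(778,257),(577,372))])
print("obl",T(701,228,.013),"driver",T(150,368,.02),"bottle",T(55,47,.14))
E
```

```text
disc [0.4716 0.1957 0.046 ] [0.4708 0.1862 0.046 ]
cap [0.5984 0.1127 0.207 ] [0.5953 0.1064 0.207 ]
lens [ 5.023e-01 -3.000e-04  1.900e-01] tip [array([ 0.5801, -0.0595,  0.23  ]), array([ 0.5751, -0.0587,  0.25  ]), array([ 0.5675, -0.0574,  0.28  ])] [ 0.5889 -0.0231  0.25  ]
rose [ 0.4268 -0.2402  0.013 ] [ 0.4254 -0.2463  0.013 ] collar [ 0.4257 -0.2418  0.041 ] [ 0.4214 -0.252   0.041 ]
tray [array([ 0.4578, -0.1508,  0.025 ]), array([ 0.5868, -0.3969,  0.025 ]), array([ 0.4592, -0.4623,  0.025 ]), array([ 0.3306, -0.2182,  0.025 ])]
obl [ 0.4976 -0.375   0.013 ] driver [0.3458 0.2753 0.02  ] bottle [0.6973 0.3638 0.14  ]
```

```bash
cat >> h.py <<'E'
def down(d):
    y=np.array([d[0],d[1],0.])/np.hypot(*d[:2]);z=np.array([0,0,-1.]);return np.c_[np.cross(y,z),y,z]
def best(p,d):
    c=[]
    for s in(1,-1):
        R=down(s*np.array(d));q=ctrl.ik(p,R)
        if q is not None:c.append((np.abs(np.array(q)-ctrl.current_q()).max(),R))
    return min(c,key=lambda a:a[0])[1]
def snap(name,lookat,R,z):
    o=R@np.array(ctrl.camera_params("wrist")["T_tool_cam"])[:3,3]
    T=np.array(ctrl.camera_params("wrist")["T_tool_cam"]);v=-(R@T[:3,2])
    h=z+o[2]-lookat[2];p=np.array([lookat[0],lookat[1],z])-[o[0],o[1],0]-[v[0]/-v[2]*h,v[1]/-v[2]*h,0]
    ctrl.goto(p,R);c=cam("wrist");im=ctrl.read_camera("wrist");cv2.imwrite(f"pics/{name}.png",im)
    import pickle;pickle.dump(c,open(name+".pkl","wb"));return p
E
python3 - <<'E'
from h import *
print(np.array(ctrl.camera_params("wrist")["T_tool_cam"]).round(3).tolist(),ctrl.camera_params("wrist")["fx"],np.array(ctrl.current_eef_rot()).round(2).tolist())
d=np.array([.12,-.08])
for L,n,z in(((.50,.08,.1),"wm",.42),((.426,-.243,.013),"wr",.22)):
    for dd in((.547,.836),(1,0),(0,1),(.836,-.547)):
        try:
            R=best([L[0]-.05,L[1],z],dd);print(n,dd,snap(n,L,R,z));break
        except (ctrl.MotionError,ValueError) as e: print(n,dd,e)
print(ctrl.current_t())
E
```

```text
[[0.0, 0.96, 0.28, 0.079], [1.0, 0.0, -0.001, 0.0], [-0.001, 0.28, -0.96, -0.2], [0.0, 0.0, 0.0, 1.0]] 298.1942101127004 [[0.94, -0.33, 0.0], [-0.33, -0.94, 0.0], [0.0, -0.0, -1.0]]
wm (0.547, 0.836) [0.43886396 0.11932611 0.42      ]
wr (0.547, 0.836) [ 0.39343091 -0.22102919  0.22      ]
6.9917
```

View pics/wm.png

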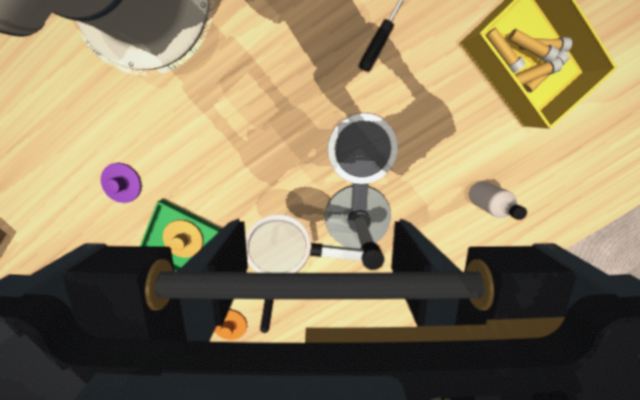

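View pics/wr.png

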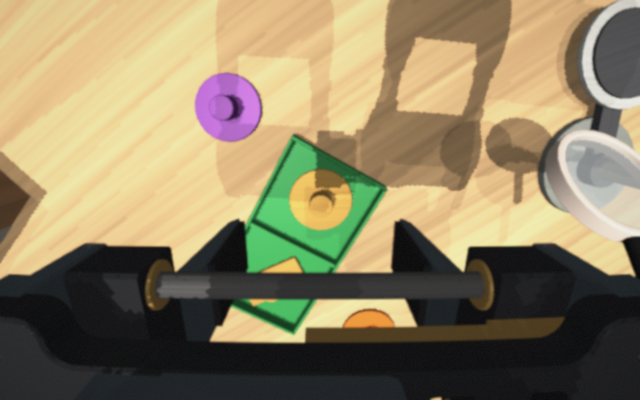

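wm shows the disc at (363,148), the cap at (372,257), the lens at (279,247) and the handle tip at (265,330). wr shows the round rose flange at (321,200). I'll refine these with the wrist data and colour centroids.

```bash
python3 - <<'E'
from h import *
import pickle
m=pickle.load(open("wm.pkl","rb"));r=pickle.load(open("wr.pkl","rb"))
im=cv2.imread("pics/wr.png");hsv=cv2.cvtColor(im,cv2.COLOR_BGR2HSV)
def blob(mask,box):
    k=np.zeros_like(mask);x0,y0,x1,y1=box;k[y0:y1,x0:x1]=mask[y0:y1,x0:x1]
    k=cv2.morphologyEx(k,cv2.MORPH_OPEN,np.ones((3,3)))
    c=max(cv2.findContours(k,0,1)[0],key=cv2.contourArea);c=cv2.convexHull(c);return cv2.fitEllipse(c)
e=blob(255-cv2.inRange(hsv,(35,0,0),(85,255,255)),(285,163,358,236));print(e,pix2w(r,e[0],.013).round(4))
im=cv2.imread("pics/wm.png");hsv=cv2.cvtColor(im,cv2.COLOR_BGR2HSV)
e=blob(cv2.inRange(hsv,(0,0,0),(180,255,110)),(328,112,397,183));print(e,pix2w(m,e[0],.046).round(4))
print("disc",pix2w(m,(363,148),.046),"cap",pix2w(m,(372,258),.207),"lens",pix2w(m,(279,247),.19),"tip",[pix2w(m,(265,330),z).round(4) for z in(.24,.26,.28)])
print("rose in wm",pix2w(m,(183,239),.013))
E
```

```text
((320.3298034667969, 199.01025390625), (60.41938018798828, 62.603729248046875), 88.00752258300781) [ 0.4275 -0.241   0.013 ]
((362.678955078125, 147.79214477539062), (54.57374572753906, 55.904197692871094), 84.000732421875) [0.4719 0.1962 0.046 ]
disc [0.47261054 0.1965465  0.046     ] cap [0.596051   0.11248222 0.207     ] lens [ 0.50794712 -0.00276411  0.19      ] tip [array([ 0.595 , -0.0841,  0.24  ]), array([ 0.5833, -0.0711,  0.26  ]), array([ 0.5716, -0.0581,  0.28  ])]
rose in wm [ 0.43058404 -0.24064218  0.013     ]
```

```bash
python3 - <<'E'
from h import *
R=np.array(ctrl.current_eef_rot());r=np.array([.4272,-.2405])
ctrl.command_gripper(.62)
ctrl.goto([*r,.10],R)
print("touch",ctrl.move_l([*r,.017],vel=.06,contact_N=8),ctrl.current_tool_pos())
ctrl.command_gripper(0)
print("grip",ctrl.current_grip_width(),ctrl.current_grasp_force(),ctrl.current_tool_pos())
ctrl.move_l([*r,.36],vel=.15)
print("grip",ctrl.current_grip_width(),ctrl.current_grasp_force(),ctrl.current_contact_force(),ctrl.current_t())
d=np.array([.4718,.1961])
ctrl.goto([*d,.36],R)
cv2.imwrite("pics/hold.png",ctrl.read_camera("wrist"))
ctrl.move_l([*d,.085],vel=.12)
print(ctrl.current_tool_pos(),ctrl.current_grip_width(),ctrl.current_contact_force(),ctrl.current_t())
E
```

```text
touch False [ 0.42739492 -0.24061656  0.01729711]
grip 0.00476480865493295 0.0 [ 0.42719169 -0.24051239  0.01700302]
grip 0.004788821321513743 0.0 [-0.67325832 -0.72515191  0.08488182] 13.15
[0.47202315 0.19617744 0.08532869] 0.006913775064749943 [-0.10814696 -0.58537797 -0.74855012] 17.2583
```

The fingers shut on nothing, so I'm lifting out to look at the tray.

```bash
python3 - <<'E'
from h import *
p=ctrl.current_tool_pos();ctrl.move_l([p[0],p[1],.36],vel=.25)
c=cam("wrist");print("tcp px",w2pix(c,ctrl.current_tool_pos()))
R=np.array(ctrl.current_eef_rot())
snap("wr2",(.427,-.24,.013),R,.22)
a=ctrl.read_camera("top")[150:250,340:470]
im=cv2.imread("pics/wr2.png")[120:340,200:440]
cv2.imwrite("pics/cmp.png",np.hstack([cv2.resize(im,(480,440)),cv2.resize(a,(312,440))]));print(ctrl.current_t())
E
```

```text
tcp px [[319.72553591 227.64764154]]
20.2417
```

View pics/cmp.png

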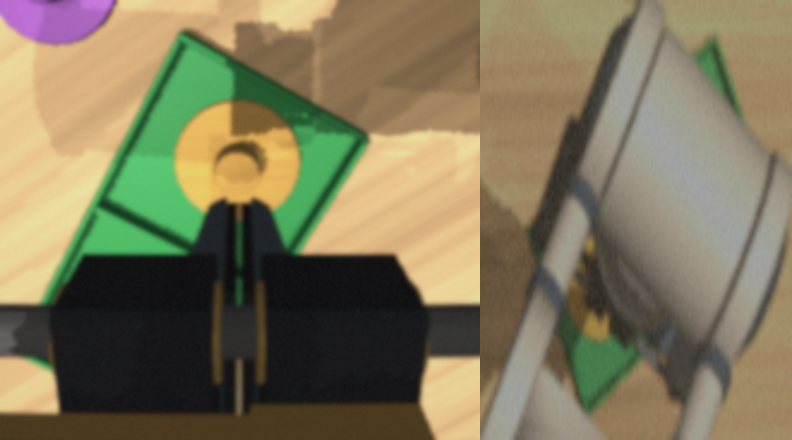

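The rose has not visibly moved, at about (319,202) in the full picture. I'll lower again and look with the fingers open around it before closing.

```bash
python3 - <<'E'
from h import *
im=cv2.imread("pics/wr2.png");hsv=cv2.cvtColor(im,cv2.COLOR_BGR2HSV);import pickle
c=pickle.load(open("wr2.pkl","rb"))
b=cv2.inRange(hsv,(35,0,0),(85,255,255));k=np.zeros_like(b);k[163:218,285:352]=255-b[163:218,285:352]
e=cv2.fitEllipse(cv2.convexHull(max(cv2.findContours(k,0,1)[0],key=cv2.contourArea)));print(e,pix2w(c,e[0],.013))
R=np.array(ctrl.current_eef_rot());r=np.array([.4272,-.2405])
ctrl.command_gripper(.62);print(ctrl.current_grip_width())
ctrl.goto([*r,.08],R);print(ctrl.move_l([*r,.017],vel=.08,contact_N=8),ctrl.current_tool_pos())
w=ctrl.read_camera("wrist")
s=ctrl.read_camera("side")[240:340,270:420]
cv2.imwrite("pics/cmp2.png",np.hstack([cv2.resize(w[60:360,160:480],(427,400)),cv2.resize(s,(373,400),interpolation=cv2.INTER_CUBIC)]));print(ctrl.current_t())
print(w2pix(cam("side"),[[*r,.017],[*r,.041],[*r,.005]]))
E
```

```text
((318.16253662109375, 199.47203063964844), (59.76171112060547, 62.510986328125), 88.0724105834961) [ 0.42709707 -0.24078901  0.013     ]
0.6180846660962719
False [ 0.42742914 -0.24066849  0.01740179]
22.875
[[341.09318932 285.48849903]
 [341.43112258 279.61598221]
 [340.92691748 288.37262389]]
```

View pics/cmp2.png

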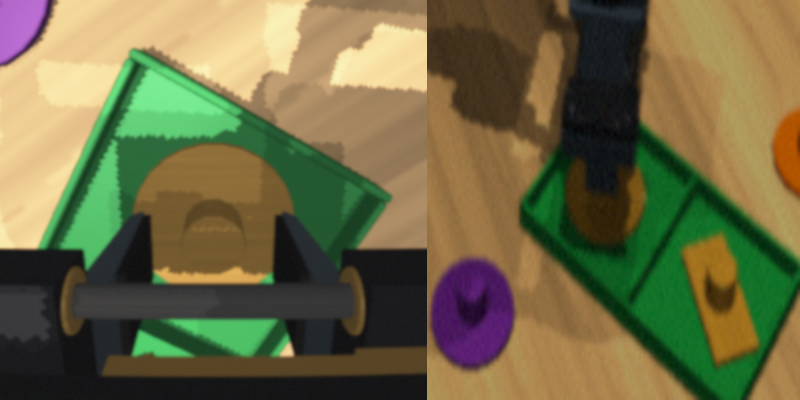

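The fingertips look higher than the reading says: in the wrist view they lie nearer the camera than the flange, and in the side view they end too high. I'll probe downwards gently to find the true contact height.

```bash
python3 - <<'E'
from h import *
r=np.array([.4272,-.2405]);n=np.r_[r,0]-np.r_[.547,.836,0]*.03
print(w2pix(cam("side"),[[*n[:2],.017],[*n[:2],.045]]))
print(ctrl.current_contact_force())
try: print(ctrl.move_l([*r,-.02],vel=.02,contact_N=5),ctrl.current_tool_pos(),ctrl.current_contact_force(),ctrl.current_t())
except ctrl.MotionError as e: print(e)
E
```

```text
[[339.72887135 293.43022446]
 [340.11290506 286.5567987 ]]
[-0.03621693  0.47045971  0.02207552]
True [ 0.42720461 -0.24050934 -0.01543465] [-1.09167347 -0.34613626 10.3200689 ] 24.325
```

The true tips are about 28 mm above the reported TCP, since they touch the flange top at a reading of -0.015. I'll grasp with that offset.

```bash
python3 - <<'E'
from h import *
r=np.array([.4272,-.2405])
ctrl.move_l([*r,-.0115],vel=.03)
ctrl.command_gripper(0)
print("grip",ctrl.current_grip_width(),ctrl.current_grasp_force(),ctrl.current_tool_pos(),ctrl.current_contact_force())
if ctrl.current_grip_width()>.25:
    R=np.array(ctrl.current_eef_rot())
    ctrl.move_l([*r,.33],vel=.2)
    print("grip",ctrl.current_grip_width(),ctrl.current_grasp_force(),ctrl.current_contact_force())
    d=np.array([.4718,.1961])
    ctrl.goto([*d,.33],R);ctrl.move_l([*d,.06],vel=.15)
    w=ctrl.read_camera("wrist");s=ctrl.read_camera("side")[130:230,230:380]
    cv2.imwrite("pics/cmp3.png",np.hstack([cv2.resize(w[60:360,160:480],(427,400)),cv2.resize(s,(373,400),interpolation=cv2.INTER_CUBIC)]))
print(ctrl.current_t(),ctrl.current_grip_width(),ctrl.current_tool_pos())
E
```

```text
grip 0.342107533509901 29.99924272298813 [ 0.42715744 -0.24046302 -0.01157298] [ 0.43394943 -1.18331822 -2.30195505]
grip 0.3470026715292659 29.998910129070282 [-0.11925857 -0.19430061 -3.47860791]
30.65 0.34284353018780467 [0.47212442 0.19619574 0.06047241]
```

The rose is held. I'll lower it onto the disc with a contact stop, release and lift, then fit the magnifier angles from the saved pictures.

```bash
python3 - <<'E'
from h import *
import pickle
from scipy.optimize import least_squares
d=np.array([.4718,.1961])
print("c",ctrl.move_l([*d,.024],vel=.035,contact_N=5),ctrl.current_tool_pos(),ctrl.current_contact_force())
ctrl.command_gripper(.6)
ctrl.move_l([*d,.12],vel=.2)
cw=cam("wrist");w=ctrl.read_camera("wrist");cv2.imwrite("pics/placed.png",w);pickle.dump(cw,open("placed.pkl","wb"))
print(ctrl.current_t(),"exp rose/collar/plate px",w2pix(cw,[[*d,.054],[*d,.082],[*d,.04]]).round(1).tolist())
m=pickle.load(open("wm.pkl","rb"));t,s=cam("top"),cam("side")
C=np.array([.597,.1126,.19])
def geo(p):
    a,T=p;u=np.array([np.cos(a),np.sin(a),0]);h=np.array([-u[1],u[0],0])
    L=C+.15*u;return L,L+.129*(np.cos(T)*h+np.sin(T)*np.array([0,0,1]))
tc=lambda x,y:np.array([160+(x+.5)/2.58-.5,100+(y+.5)/2.58-.5]);sc=lambda x,y:np.array([220+(x+.5)/2.4-.5,100+(y+.5)/2.4-.5])
def res(p):
    L,E=geo(p);return np.r_[w2pix(m,L)[0]-(279,247),w2pix(m,E)[0]-(265,330),w2pix(t,L)[0]-tc(384,203),w2pix(t,E)[0]-tc(440,120),w2pix(s,E)[0]-sc(339,156)]
f=least_squares(res,[4.03,.75]);print(f.x,np.degrees(f.x),f.fun.round(1),geo(f.x))
cv2.imwrite("pics/cmp4.png",np.hstack([cv2.resize(w[60:360,160:480],(427,400)),cv2.resize(ctrl.read_camera("side")[130:230,230:380],(373,400),interpolation=cv2.INTER_CUBIC)]))
E
```

```text
c True [0.47152124 0.19599524 0.02876386] [ 0.36503771 -0.12295482 -0.75283605]
32.675 exp rose/collar/plate px [[320.0, 201.7], [320.0, 211.2], [320.0, 197.6]]
[4.02519337 0.82258343] [230.626592    47.13055859] [-2.6 -2.8 -1.9  1.6  1.2  0.1  0.7 -1.3  0.7 -2.1] (array([ 0.50184423, -0.00335421,  0.19      ]), array([ 0.56968717, -0.05902832,  0.28454486]))
```

View pics/cmp4.png

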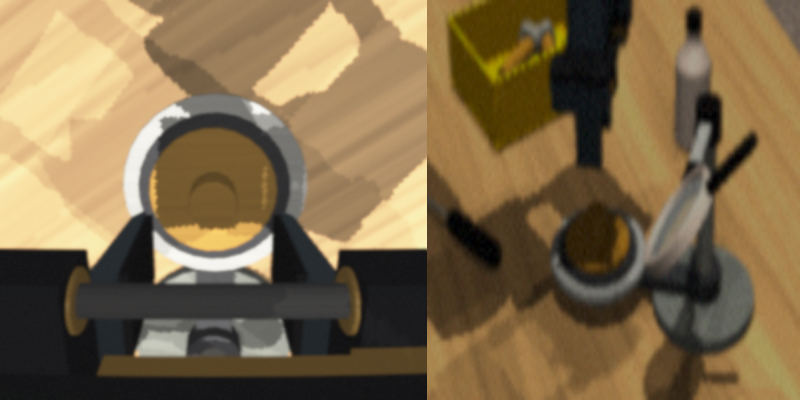

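The rose sits centred on the disc: plate (215,183), disc (214,186) and rose (214,190) in the crop, as predicted. Next is the handle. The fit gives arm direction 230.6° and tilt of about 0.8.

```bash
cat > swing.py <<'E'
from h import *
C=np.array([.597,.1126,.19])
def pose(a,T,s):
    u=np.array([np.cos(a),np.sin(a),0]);h=np.array([-u[1],u[0],0])
    g=C+.15*u+.095*(np.cos(T)*h+np.sin(T)*np.array([0,0,1]))
    return g-[0,0,.047],down(s*u[:2])
A0,A1,T0,T1=np.radians(230.6),np.radians(146.3),.80,0.
E
python3 - <<'E'
from swing import *
q0=ctrl.current_q();print(np.round(q0,1))
for s in(1,-1):
    qs=[ctrl.ik(*pose(a,t,s)) for a,t in((A0,T0),((A0+A1)/2,.4),(A1,T1))];print(s,[None if q is None else np.round(q,0).tolist() for q in qs])
E
```

```text
[ 15.9  24.   97.6  -0.   58.7 -41. ]
1 [[-11.0, 21.0, 85.0, -0.0, 74.0, 119.0], [-7.0, 16.0, 100.0, -0.0, 65.0, 165.0], [8.0, 16.0, 106.0, -0.0, 58.0, -139.0]]
-1 [[-11.0, 21.0, 85.0, -0.0, 74.0, -61.0], [-7.0, 16.0, 100.0, -0.0, 65.0, -15.0], [8.0, 16.0, 106.0, -0.0, 58.0, 41.0]]
```

```bash
python3 - <<'E'
from swing import *
s=-1
p=np.array(ctrl.current_tool_pos());ctrl.move_l([p[0],p[1],.28],vel=.3)
g,R=pose(A0,T0,s)
ctrl.goto(g+[0,0,.09],R)
print(ctrl.move_l(g,vel=.12,contact_N=8),np.array(ctrl.current_tool_pos())-g,ctrl.current_t())
ctrl.command_gripper(0)
print("grip mm",91*ctrl.current_grip_width(),ctrl.current_contact_force(),ctrl.current_t())
if 8<91*ctrl.current_grip_width()<25:
    n=7
    for i in range(1,n+1):
        f=i/n;g,R=pose(A0+(A1-A0)*f,T0+(T1-T0)*f,s)
        ctrl.move_l(g,vel=.13,ori=R);print(round(91*ctrl.current_grip_width(),1),np.round(ctrl.current_contact_force(),1),round(ctrl.current_t(),2))
    ctrl.command_gripper(.5)
    g[2]+=.1;ctrl.move_l(g,vel=.2)
cw=cam("wrist");w=ctrl.read_camera("wrist");cv2.imwrite("pics/aw.png",w)
import pickle;pickle.dump(cw,open("aw.pkl","wb"))
sd=ctrl.read_camera("side");cv2.imwrite("pics/as.png",sd)
x=sd[130:230,230:380]
cv2.imwrite("pics/cmp5.png",np.hstack([cv2.resize(w[60:360,160:480],(427,400)),cv2.resize(x,(373,400),interpolation=cv2.INTER_CUBIC)]));print(ctrl.current_t())
E
```

```text
False [0.00041921 0.00019533 0.00069439] 35.3083
grip mm 13.5958152471677 [ 3.69314912  7.23077212 -1.25956463] 36.0167
13.2 [ 5.5  9.3 -3.8] 36.39
13.3 [ 7.7  9.2 -2.8] 36.78
13.2 [ 9.3  7.  -3. ] 37.18
13.3 [ 8.1  5.2 -2.1] 37.6
12.9 [ 8.9  2.  -1.2] 38.02
13.6 [ 7.6 -0.1 -0.2] 38.46
13.0 [ 6.9 -1.8  0.5] 38.9
40.3083
```

View pics/cmp5.png

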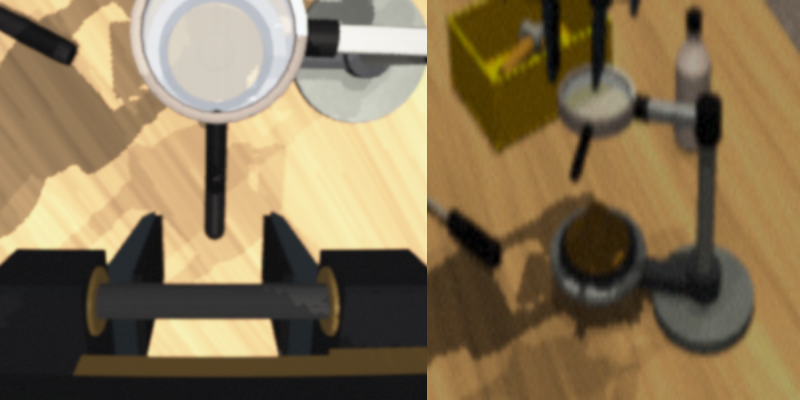

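The lens is over the plate and looks nearly level. In the wrist crop the handle root is at (217,123) and the tip at (214,237). In the side crop the root is at (587,130), the tip at (576,177) and the lens at (597,98). Next I'll fit the angles.

```bash
python3 - <<'E'
from swing import *
import pickle
from scipy.optimize import least_squares
w=pickle.load(open("aw.pkl","rb"));sd=cam("side")
W=lambda x,y:np.array([160+x*320/427,60+y*.75]);S=lambda x,y:np.array([230+(x-427)*150/373,130+y/4])
def geo(p):
    a,T=p[:2];u=np.array([np.cos(a),np.sin(a),0]);h=np.array([-u[1],u[0],0]);L=C+.15*u;e=np.cos(T)*h+np.sin(T)*np.array([0,0,1])
    return L,L+.052*e,L+.127*e
def res(p,k=3):
    L,r,E=geo(p);o=np.array(p[2:4])
    a=np.r_[w2pix(w,r)[0]-W(217,123),w2pix(w,E)[0]-W(214,235)]
    b=np.r_[w2pix(sd,L)[0]+o-S(597,98),w2pix(sd,r)[0]+o-S(587,130),w2pix(sd,E)[0]+o-S(576,176)]
    return a if k==1 else b if k==2 else np.r_[a,b]
for k in(1,2,3):
    f=least_squares(lambda p:res(np.r_[p,0,0],k),[2.55,0.]);print(k,f.x,f.fun.round(1),geo(f.x)[0])
f=least_squares(lambda p:res(p,3),[2.55,0.,0,0]);print(f.x,f.fun.round(1),geo(f.x)[0])
E
```

```text
1 [ 2.54706431 -0.02175527] [-3.2  2.6 -1.5 -0.4] [0.47273808 0.19661771 0.19      ]
2 [2.56416273 0.06645707] [-1.   0.6 -0.2  0.  -0.8  0. ] [0.47131975 0.19448085 0.19      ]
3 [2.54285085 0.00816044] [-3.5  2.1 -2.1  0.6 -0.8  0.1 -0.3  0.3 -1.3  1.4] [0.47309319 0.19714054 0.19      ]
[ 2.54491588 -0.00530989  0.78513178 -0.87137699] [-3.3  2.4 -1.8  0.2 -0.  -0.7  0.5 -0.3 -0.5  1. ] [0.47291888 0.19688449 0.19      ]
```

Centring is good to about 2 mm. The tilt is between -0.02 and +0.07, so I'll take two offset wrist views and triangulate the handle to be sure.

```bash
python3 - <<'E'
from swing import *
import pickle
from scipy.optimize import least_squares
def geo(p):
    a,T=p[:2];u=np.array([np.cos(a),np.sin(a),0]);h=np.array([-u[1],u[0],0]);L=C+.15*u;e=np.cos(T)*h+np.sin(T)*np.array([0,0,1])
    return np.array([L+.054*e,L+.127*e])
R=np.array(ctrl.current_eef_rot());p0=np.array(ctrl.current_tool_pos())
u=np.array([np.cos(A1),np.sin(A1),0]);h=np.array([-u[1],u[0],0]);V=[]
for k in(-.11,.11):
    ctrl.goto(p0+u*k+h*.05+[0,0,.06],R);c=cam("wrist");V.append((c,ctrl.read_camera("wrist")))
V.append((pickle.load(open("aw.pkl","rb")),cv2.imread("pics/aw.png")))
print(ctrl.current_t());pickle.dump(V,open("V.pkl","wb"))
obs=[]
for i,(c,im) in enumerate(V):
    e=w2pix(c,geo((2.546,0)));g=(im.max(2)<75).astype(np.uint8)
    k=np.zeros_like(g);cv2.line(k,tuple(map(int,e[0])),tuple(map(int,e[1])),1,40);g*=k
    n,l,st,ce=cv2.connectedComponentsWithStats(g);j=1+st[1:,4].argmax()
    P=np.argwhere(l==j)[:,::-1].astype(float);m=P.mean(0);d=np.linalg.svd(P-m,full_matrices=False)[2][0]
    if d@(e[1]-e[0])<0:d=-d
    t=(P-m)@d;o=np.array([m+d*np.percentile(t,1),m+d*np.percentile(t,99)]);obs.append(o)
    print(i,len(P),e.round(1).tolist(),o.round(1).tolist(),"w",len(P)/np.ptp(t))
def res(p,n):
    return np.concatenate([(w2pix(V[i][0],geo(p))-obs[i]+p[2+2*i:4+2*i]).ravel() for i in range(n)]+[.1*p[2:]])
for n in(2,3):
    f=least_squares(res,np.r_[2.546,0,np.zeros(2*n)],args=(n,));print(n,f.x.round(3),f.fun.round(1))
E
```

```text
41.8917
0 959 [[210.1, 98.7], [216.1, 170.4]] [[210.4, 94.2], [214.6, 167.9]] w 12.701071704447449
1 857 [[428.3, 99.8], [421.4, 171.2]] [[432.2, 95.3], [425.5, 168.8]] w 11.29579092354303
2 1150 [[319.3, 157.2], [318.7, 236.9]] [[321.9, 153.9], [320.2, 236.5]] w 13.503137081115431
2 [ 2.533  0.063  2.532 -2.056  3.018 -1.988] [ 0.2  0.2 -0.2 -0.2 -0.1  0.2  0.1 -0.2  0.3 -0.2  0.3 -0.2]
3 [ 2.533  0.061  2.483 -2.015  3.099 -1.947  3.275 -1.523] [ 0.2  0.2 -0.2 -0.2 -0.1  0.2  0.1 -0.2 -0.  -0.   0.   0.   0.2 -0.2
  0.3 -0.2  0.3 -0.2]
```

All the estimates put the tilt slightly positive, at about +0.05. There are 16 s left, so I'll regrip, bring the handle down 5 mm and re-measure.

```bash
python3 - <<'E'
from swing import *
import pickle
g,R=pose(2.543,.05,-1)
ctrl.goto(g+[0,0,.08],R);ctrl.move_l(g,vel=.15,contact_N=8)
ctrl.command_gripper(0);print(91*ctrl.current_grip_width())
ctrl.move_l(g-[0,0,.005],vel=.03);print(ctrl.current_contact_force())
ctrl.command_gripper(.5)
p0=g+[0,0,.1];ctrl.move_l(p0,vel=.25);print(ctrl.current_t())
from scipy.optimize import least_squares
def geo(p):
    a,T=p[:2];u=np.array([np.cos(a),np.sin(a),0]);h=np.array([-u[1],u[0],0]);L=C+.15*u;e=np.cos(T)*h+np.sin(T)*np.array([0,0,1])
    return np.array([L+.054*e,L+.127*e])
u=np.array([np.cos(A1),np.sin(A1),0]);h=np.array([-u[1],u[0],0]);V=[]
for k in(-.11,.11):
    ctrl.goto(p0+u*k+h*.05+[0,0,.06],R);c=cam("wrist");V.append((c,ctrl.read_camera("wrist")))
print(ctrl.current_t())
obs=[]
for i,(c,im) in enumerate(V):
    e=w2pix(c,geo((2.546,0)));gm=(im.max(2)<75).astype(np.uint8)
    k=np.zeros_like(gm);cv2.line(k,tuple(map(int,e[0])),tuple(map(int,e[1])),1,40);gm*=k
    n,l,st,ce=cv2.connectedComponentsWithStats(gm);j=1+st[1:,4].argmax()
    P=np.argwhere(l==j)[:,::-1].astype(float);m=P.mean(0);d=np.linalg.svd(P-m,full_matrices=False)[2][0]
    if d@(e[1]-e[0])<0:d=-d
    t=(P-m)@d;o=np.array([m+d*np.percentile(t,1),m+d*np.percentile(t,99)]);obs.append(o)
    print(i,len(P),e.round(1).tolist(),o.round(1).tolist())
def res(p,n):
    return np.concatenate([(w2pix(V[i][0],geo(p))-obs[i]+p[2+2*i:4+2*i]).ravel() for i in range(n)]+[.1*p[2:]])
f=least_squares(res,np.r_[2.546,0,np.zeros(4)],args=(2,));print(f.x.round(3))
E
```

```text
13.486381740125728
[ 6.73033046 -3.56519866  0.26454588]
45.3417
46.925
0 870 [[211.8, 102.4], [218.3, 172.5]] [[212.5, 97.8], [217.9, 168.0]]
1 784 [[425.2, 101.3], [419.3, 171.2]] [[427.8, 96.7], [420.5, 166.9]]
[ 2.527 -0.006  1.78  -1.735  3.382 -1.66 ]
```

The tilt now measures about 0 and the lens is within about 4 mm of centre. The arm is clear of everything.

```bash
python3 - <<'E'
from h import *
ctrl.sleep(.3);print(ctrl.current_contact_force(),ctrl.current_t());print(ctrl.sign_off())
E
```

```text
[-0.54037575 -0.45416486  0.1170054 ] 47.225
the job is handed in; nothing more can be done
None
```

I handed the job in at 47.2 s of the 58 s allowed: the round rose is on the disc, centred as far as the camera shows, and by my last measurement the lens is within about 4 mm of the plate's centre and level to about 0.01 rad; sign-off returned no verdict.

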